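Kit the spur gears in the carrier tray

TASK

Collect the three spur gears from the bench into the carrier tray, each lying flat and fully down, hub up, in the nest cut to its size: the 16-tooth gear in the smallest nest, the 22-tooth in the middle-sized one, the 28-tooth in the largest. Set each gear down rather than dropping it. Leave the chain sprocket and the smooth uncut gear blank where they lie: they are not part of the set.

Things in the scene. Friction and masses are not known exactly. Their poses are not given: they have to be found in the camera images.
- gear16: small spur gear: a loose steel wheel with a hub on its upper side, lying flat with the hub up; 16 fine straight teeth, 54 mm over the teeth, toothed disc 14 mm thick, about 0.27 kg. The round hub is 34 mm across and its flat top is 38 mm above the underside, with a 20 mm keyed bore; pinch the hub from above. Origin: centre of the underside, z up along the bore; the yaw does not matter.
- gear22: medium spur gear: a loose steel wheel with a hub on its upper side, lying flat with the hub up; 22 fine straight teeth, 72 mm over the teeth, toothed disc 14 mm thick, about 0.45 kg. The round hub is 34 mm across and its flat top is 38 mm above the underside, with a 20 mm keyed bore; pinch the hub from above. Origin: centre of the underside, z up along the bore; the yaw does not matter.
- gear28: large spur gear: a loose steel wheel with a hub on its upper side, lying flat with the hub up; 28 fine straight teeth, 90 mm over the teeth, toothed disc 14 mm thick, about 0.68 kg. The round hub is 34 mm across and its flat top is 38 mm above the underside, with a 20 mm keyed bore; pinch the hub from above. Origin: centre of the underside, z up along the bore; the yaw does not matter.
- sprocket: chain sprocket, not part of the gear set: a loose steel wheel with a hub on its upper side, lying flat with the hub up; 12 coarse pointed teeth with round roller gaps between them, 82 mm over the teeth, toothed disc 11 mm thick, about 0.38 kg. Same hub, height and origin as the gears.
- blank: uncut gear blank, not part of the gear set: a loose steel wheel with a hub on its upper side, lying flat with the hub up; smooth round rim without teeth, 90 mm across, disc 14 mm thick, about 0.76 kg. Same hub, height and origin as the gears.
- nest_small: a grey plastic block 116 x 116 x 22 mm fixed in the tray, with a round, flat, dark-floored recess in its top, 10 mm deep, 70 mm across, the smallest of the three recesses, cut for the 54 mm gear with 8 mm to spare all round. It may be in any of the tray's three places. Origin: centre of the underside, z up; the recess is centred on z, its floor 12 mm above the origin.
- nest_medium: a grey plastic block 116 x 116 x 22 mm fixed in the tray, with a round, flat, dark-floored recess in its top, 10 mm deep, 88 mm across, the middle one of the three, cut for the 72 mm gear with 8 mm to spare all round. It may be in any of the tray's three places. Origin: centre of the underside, z up; the recess is centred on z, its floor 12 mm above the origin.
- nest_large: a grey plastic block 116 x 116 x 22 mm fixed in the tray, with a round, flat, dark-floored recess in its top, 10 mm deep, 106 mm across, the largest of the three, cut for the 90 mm gear with 8 mm to spare all round. It may be in any of the tray's three places. Origin: centre of the underside, z up; the recess is centred on z, its floor 12 mm above the origin.
- tray: the carrier tray, fixed on the bench: a grey sheet-steel tray 124 mm (x) by 356 mm (y), floor 3 mm thick, rim 18 mm high, holding the three nest blocks side by side along y, 116 mm apart between centres. A round-bar handle 90 mm long stands out 26 mm beyond each y end, 44 mm high. Origin: centre of the underside, z up.
Not all that is in view belongs to the job. Leave any red or turquoise look-alike of the nest_medium alone.

How it is judged:
By the outcome, as a careful person would: the job done as asked, in the order asked, and still so for the second after the job is handed in, with the robot touching nothing.
It also fails if it takes over 83 s, if anything falls off the work surface, if the arm or the gripper's body presses on something with over 40 N, if the wrist force passes 120 N, or if a joint passes its speed limit or range.

ROBOT

A 6-joint arm with a two-finger parallel gripper is mounted at the origin on the work surface. World frame = base frame: x ahead of the robot, y to its left, z up, the work surface at z = 0. Lengths are in m, angles in rad, forces in N, time in s.
With the tool pointing down it reaches from about 0.2 to 0.875 m from the base axis. Payload 3.4 kg.
Tool frame: the origin (TCP) lies between the finger pads; the fingertips stand 25 mm ahead of it and the grasp point (between the pads) lies 6 mm ahead of it (r.nose_length is the z of the fingertips in the tool frame, in m); z points along the fingers, x is the direction in which the jaws open and shut, and the axes are right-handed (so a half turn about z gives the same grasp; the last joint's range is limited). The gripper opens to 94 mm and grips with 3 to 60 N. Pads are 16 mm wide; open, the fingers measure 119 mm over their backs; the gripper's body (75 mm by 177 mm) begins 78 mm behind the grasp point.
Start: joints at [-1.418, 0.276, 1.505, -0, 1.361, -0.121], TCP at [0.155, -0.554, 0.196] pointing down, gripper open.
Joint ranges: [-2.89, 2.89], [-0.75, 2.08], [0.22, 2.7], [-1.18, 4.32], [0.11, 2.71], [-2.7, 2.7]. Speed limits (rad/s): [2.57, 2.57, 3.14, 3.14, 3.14, 3.14].

INTERFACE

Orientations are given as a unit quaternion [w, x, y, z].
In Python, from plant import r, gripper_to, inverse_kinematics, vision, models, telemetry gives the robot as it stands. Calls block until the motion is done:
- r.move_to(position, orientation): joint-space move of the TCP to a pose.
- r.move_l(position, rot=None, vel=0.15, guard=None): straight line of the TCP; rot=None keeps the orientation; vel is the mean speed in m/s. With guard (N) it stops when the force on the tool has changed by that much, and returns True; else False.
- r.movej(angles): joint-space move.
- gripper_to(opening, f_grip=None): finger opening in m; f_grip is the grip in N (None keeps the last); returns when the fingers have stopped.
- r.hold(seconds).
- inverse_kinematics(position, orientation): joint angles nearest the present ones, or None.
- vision.snapshot(name): name is "scene" or "side" or "wrist"; returns the picture (480x640x3 uint8, red, green, blue); there is no depth.
- vision.get_calibration(name): a dict with "fx", "fy", "cx", "cy" (pixels), "position" and "orientation" of the camera in the world. Camera axes: x right, y down, z forward; pixel columns grow to the right and rows downward; lengths in m; the calibration is good to about 2 mm. A picture is of the moment at which its call begins: read the wrist's pose just before it. get_calibration takes no time and is no camera call; for the wrist camera it gives the pose at the moment of the call.
A pose or a line that the arm cannot do raises r.PlanningError and nothing moves.
- r.sign_off(): hands the job in, once; it reports no verdict.
Trained networks look in the newest picture that a camera, given by its name, has taken for a name from the list of things; names that differ only in an ending like _2 or _b are one class to them, and where a whole thing is asked for, a point or a joint stands for the part that bears it (a point fixed in the world has none). Each returns a list of dicts, best first, with "score" (0 to 1); they miss things now and then, are a little off and sometimes report something else, mostly with a low value. They report only what shows in the picture. A call takes as long as a camera call. They do not tell look-alikes from the thing itself.
- models.boxes_of(thing, camera): "at" ([x, y, z] in m, in world coordinates, good to about 4 mm: the middle of the surface that is visible of it).
- models.regions_of(thing, camera): "pixels" (480x640 bool, what is visible of it).
- models.mark_of(thing, camera): "at" ([x, y, z] in m, in world coordinates, good to about 4 mm: a listed point, or the origin of a listed thing).
Readings, each from a call of its own:
- telemetry.current_t(): time.
- telemetry.current_joints(): joint angles.
- telemetry.current_dq(): joint speeds.
- telemetry.current_joint_efforts(): joint torques, N m.
- telemetry.current_ee_pos(): TCP position.
- telemetry.current_tool_rot(): TCP orientation.
- telemetry.current_wrist_force(): force on the tool from outside, world axes, zero at the start.
- telemetry.current_torque(): the same for the moment, N m.
- telemetry.current_opening(): finger opening in m.
Only numpy, scipy, OpenCV 4.12 (cv2) and the standard library are available. Lean on these libraries where they do the work, as an engineer would, in place of code of your own. Each camera call takes 0.05 s, during which the arm holds its last target. There are 200 camera calls.

## Working session

There is one attempt and no reset: what is moved stays moved. The work goes in short steps, each a Python script; the robot and the scene stay as the last script left them, time stands still between calls to the robot, and variables do not carry over. Pictures are saved under pics/ and viewed, about 12 in all and at most 16, crops included, and the job is handed in when it is done.

```bash
mkdir -p pics; ls; python3 - <<'E'
from plant import r, vision, models, telemetry
import cv2
for c in ("scene","side"):
    im=vision.snapshot(c); cv2.imwrite(f"pics/{c}0.png",im[:,:,::-1]); k=vision.get_calibration(c); print(c,k)
    for t in ("gear16","gear22","gear28","sprocket","blank","nest_small","nest_medium","nest_large","tray"):
        print(t,[([round(float(v),3) for v in d["at"]],round(d["score"],2)) for d in models.mark_of(t,c)])
print(telemetry.current_t(), r.nose_length)
E
```

```text
pics
scene {'fx': 607.9751525907599, 'fy': 607.9751525907599, 'cx': 322.1749554423619, 'cy': 235.81016574199992, 'position': array([1.31739617, 0.3072408 , 1.23705239]), 'orientation': array([-0.1567505 ,  0.53873542,  0.79090819, -0.2442492 ])}
gear16 [([0.413, -0.163, -0.005], 0.98), ([0.427, 0.135, -0.002], 0.75), ([0.462, -0.006, 0.001], 0.65)]
gear22 [([0.413, -0.163, -0.005], 0.98), ([0.427, 0.135, -0.002], 0.75), ([0.462, -0.006, 0.001], 0.65)]
gear28 [([0.413, -0.163, -0.005], 0.98), ([0.427, 0.135, -0.002], 0.75), ([0.462, -0.006, 0.001], 0.65)]
sprocket [([0.384, -0.28, 0.001], 0.7)]
blank [([0.358, 0.302, 0.002], 0.64), ([0.463, -0.005, 0.003], 0.63), ([0.385, -0.281, -0.002], 0.44)]
nest_small [([0.625, 0.049, 0.005], 0.78)]
nest_medium [([0.79, -0.304, 0.001], 0.91), ([0.838, -0.033, -0.003], 0.9), ([0.644, -0.064, 0.003], 0.77), ([0.588, -0.279, -0.005], 0.66)]
nest_large [([0.605, 0.163, 0.001], 0.72)]
tray []
side {'fx': 613.5119389621141, 'fy': 613.5119389621141, 'cx': 324.58941666560486, 'cy': 238.67419291626462, 'position': array([0.51270583, 0.91470682, 0.71094151]), 'orientation': array([ 0.01109216, -0.03325924,  0.88769701, -0.45909129])}
gear16 [([0.425, 0.139, 0.001], 0.97), ([0.409, -0.16, 0.0], 0.67), ([0.459, -0.002, -0.003], 0.62)]
gear22 [([0.425, 0.139, 0.001], 0.97), ([0.409, -0.16, 0.0], 0.67), ([0.459, -0.002, -0.003], 0.62)]
gear28 [([0.425, 0.139, 0.001], 0.97), ([0.409, -0.16, 0.0], 0.67), ([0.459, -0.002, -0.003], 0.62)]
sprocket [([0.385, -0.28, -0.001], 0.92)]
blank [([0.359, 0.3, 0.001], 0.71), ([0.604, 0.162, 0.0], 0.68), ([0.627, 0.05, 0.007], 0.42)]
nest_small [([0.627, 0.049, 0.003], 0.78)]
nest_medium [([0.653, -0.069, 0.003], 0.89), ([0.835, -0.03, 0.0], 0.89), ([0.584, -0.28, 0.001], 0.71), ([0.794, -0.307, -0.002], 0.63)]
nest_large [([0.607, 0.162, 0.001], 0.75)]
tray [([0.387, -0.281, -0.001], 0.54)]
1.0 0.025
```

View pics/scene0.png

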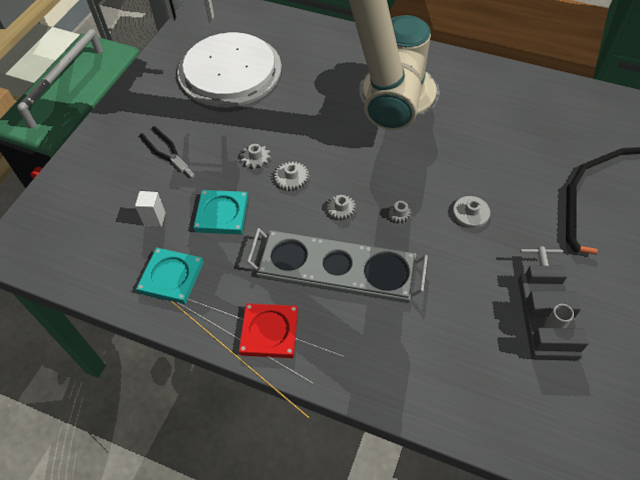

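View pics/side0.png

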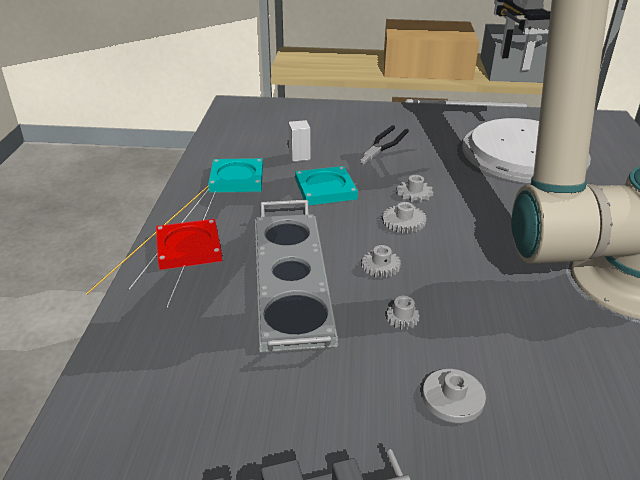

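The scene shows gear28 at about px (291,176), gear22 at (341,206) and gear16 at (400,211). The sprocket is at (255,155) and the blank at (471,211). The tray nests, from the left, are medium (289,254), small (337,262) and large (387,271). The turquoise and red blocks are look-alikes. Next is a wrist view from above.

```bash
cat > h.py <<'E'
from plant import r, gripper_to, inverse_kinematics, vision, models, telemetry
import numpy as np, cv2
from scipy.spatial.transform import Rotation as R
def down(yaw):  # tool z down, jaw axis (x) at angle yaw in the world
    q=(R.from_euler('z',yaw)*R.from_euler('x',np.pi)).as_quat(); return [q[3],q[0],q[1],q[2]]
def rot(q): return R.from_quat([q[1],q[2],q[3],q[0]]).as_matrix()
def world(k,u,v,z):
    d=rot(k["orientation"])@[(u-k["cx"])/k["fx"],(v-k["cy"])/k["fy"],1]
    p=np.array(k["position"]); return p+d*(z-p[2])/d[2]
def pix(k,p):
    c=rot(k["orientation"]).T@(np.array(p)-k["position"]); return k["fx"]*c[0]/c[2]+k["cx"],k["fy"]*c[1]/c[2]+k["cy"]
def circle(k,mask,z):  # centre and diameter of a flat disc's mask on plane z
    c=max(cv2.findContours(mask.astype(np.uint8),cv2.RETR_EXTERNAL,cv2.CHAIN_APPROX_NONE)[0],key=cv2.contourArea)
    w=np.array([world(k,u,v,z)[:2] for u,v in c[:,0]],np.float32)
    (x,y),rad=cv2.minEnclosingCircle(w); return np.array([x,y]),2*rad
E
python3 - <<'E'
from h import *
r.move_to([0.43,0.02,0.42],down(np.pi/2))
k=vision.get_calibration("wrist"); im=vision.snapshot("wrist"); cv2.imwrite("pics/w1.png",im[:,:,::-1])
print(k, telemetry.current_t(), telemetry.current_joints())
for n,p in dict(g28=(.411,-.161,.014),g22=(.461,-.004,.014),g16=(.426,.137,.014),nm=(.648,-.066,.02),ns=(.626,.049,.02),nl=(.606,.162,.02)).items(): print(n,pix(k,p))
E
```

```text
{'fx': 405.8386861160624, 'fy': 405.8386861160624, 'cx': 318.04290274872255, 'cy': 237.7899725922843, 'position': array([0.35913952, 0.01846809, 0.60798021]), 'orientation': array([0.08710673, 0.70245052, 0.70107324, 0.08644074])} 3.45 [-1.16564707e-01  5.03535522e-03  1.29905939e+00 -2.21332769e-04
  1.83833296e+00 -1.68614814e+00]
g28 (np.float64(194.72814295084498), np.float64(172.97483170844686))
g22 (np.float64(303.2890391567718), np.float64(206.82644267135308))
g16 (np.float64(399.6454664138472), np.float64(182.9346292849524))
nm (np.float64(265.17480496852954), np.float64(324.62526570878674))
ns (np.float64(338.1596621640789), np.float64(311.6107343099802))
nl (np.float64(411.05935180013796), np.float64(299.57353260449946))
```

View pics/w1.png

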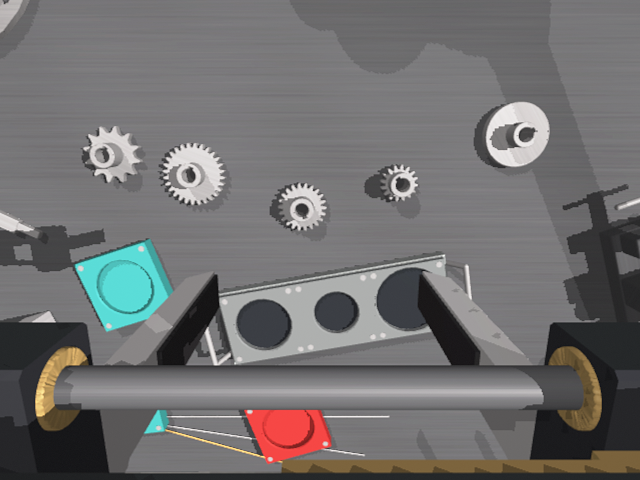

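The view is clear: gear28 at (193,174), gear22 at (302,207), gear16 at (400,183); nests medium (264,324), small (337,312), large (~408,299, partly hidden by the finger). I'll measure from masks in this picture.

```bash
python3 - <<'E'
from h import *
k=vision.get_calibration("wrist"); im=vision.snapshot("wrist"); hsv=cv2.cvtColor(im,cv2.COLOR_RGB2HSV)
seen=models.regions_of("gear28","wrist")
for d in seen:
    print("gear?",round(d["score"],2),d["pixels"].sum(),*circle(k,d["pixels"],.014))
dark=((hsv[...,2]<85)).astype(np.uint8)
for n,(u,v) in dict(nm=(264,324),ns=(337,312),nl=(400,299)).items():
    print(n,im[v,u],im[v,u+45 if n=='ns' else u])
    m=(np.abs(im.astype(int)-im[v,u]).max(2)<18).astype(np.uint8)
    m=cv2.morphologyEx(m,cv2.MORPH_OPEN,np.ones((3,3)))
    _,l=cv2.connectedComponents(m); print(n,*circle(k,l==l[v,u],.02),(l==l[v,u]).sum())
for n,i in(("gear16",0),("nest_small",0),("nest_medium",0),("nest_large",0)):
    print(n,[(np.round(d["at"],3),round(d["score"],2)) for d in models.mark_of(n,"wrist")])
print(telemetry.current_t())
E
```

```text
gear? 0.92 1479 [ 0.45960915 -0.00625872] 0.06955226510763168
gear? 0.72 790 [0.42433152 0.13550796] 0.049544740468263626
gear? 0.62 2718 [ 0.41156805 -0.16111231] 0.08982332050800323
nm [59 62 68] [59 62 68]
nm [ 0.6461575  -0.06968267] 0.08393964171409607 1904
ns [59 62 68] [60 63 69]
ns [0.62527549 0.04446644] 0.06520431488752365 1159
nl [60 63 69] [60 63 69]
nl [0.60429329 0.15830514] 0.10176444798707962 2157
gear16 [(array([ 0.427,  0.142, -0.003]), 0.93), (array([ 0.415, -0.159,  0.003]), 0.88), (array([ 0.463, -0.007, -0.001]), 0.76)]
nest_small [(array([0.627, 0.049, 0.007]), 0.6)]
nest_medium [(array([ 0.838, -0.037, -0.002]), 0.97), (array([ 0.649, -0.067,  0.002]), 0.77), (array([ 0.584, -0.281, -0.004]), 0.64)]
nest_large [(array([ 0.602,  0.161, -0.001]), 0.77), (array([0.359, 0.304, 0.003]), 0.64)]
3.75
```

```bash
cat >> h.py <<'E'
Q=down(np.pi/2); H=0.15; G=0.042   # travel height, TCP over the underside in a grasp
def transfer(g,n):
    t=telemetry
    if t.current_opening()<.058: gripper_to(.06)
    r.move_to([*g,H],Q)
    if t.current_opening()>.065: gripper_to(.06)
    if r.move_l([*g,G],vel=.12,guard=10): print("contact on approach at",t.current_ee_pos()); r.move_l([*g,H]); return False
    gripper_to(.02,f_grip=40); o=t.current_opening()
    r.move_l([*g,H],vel=.15); print("opening",o,t.current_opening(),"force",np.round(t.current_wrist_force(),1))
    if t.current_opening()<.031: return False
    r.move_l([*n,H],vel=.25)
    r.move_l([*n,G+.015+.012],vel=.15)
    c=r.move_l([*n,G+.015-.003],vel=.03,guard=5); p=t.current_ee_pos()
    print("contact",c,"underside above floor mm",round(1000*(p[2]-G-.015),1),"t",t.current_t())
    gripper_to(.06); r.move_l([*n,H],vel=.2); return True
E
python3 - <<'E'
from h import *
print(transfer((.426,.137),(.626,.0465)))
k=vision.get_calibration("scene"); im=vision.snapshot("scene"); cv2.imwrite("pics/s1.png",cv2.resize(im[170:320,220:440],None,fx=3,fy=3)[:,:,::-1])
print([(np.round(d["at"],3),round(d["score"],2)) for d in models.mark_of("gear16","scene")],telemetry.current_t())
E
```

```text
opening 0.020212506715561643 0.020115893486825208 force [ 0.5  0.1 -1.1]
False
[(array([ 0.462, -0.005, -0.   ]), 0.73), (array([ 0.428,  0.134, -0.001]), 0.71), (array([ 0.412, -0.16 , -0.003]), 0.61)] 8.375
```

View pics/s1.png

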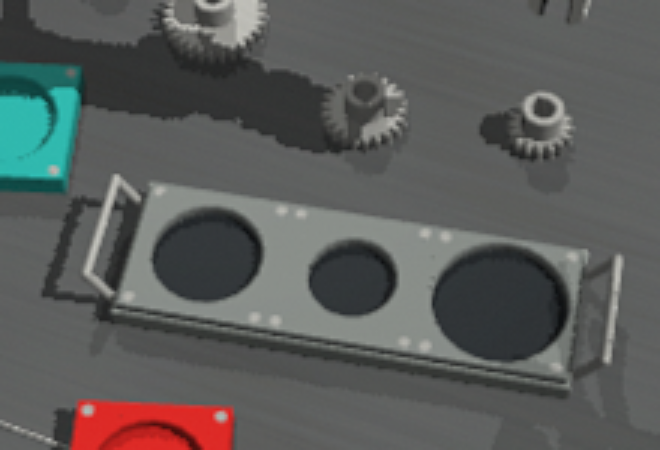

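The gripper closed on nothing and gear16 still stands near its start, at crop (543,115). I'll check where the tool really is.

```bash
python3 - <<'E'
from h import *
print(telemetry.current_ee_pos(),telemetry.current_tool_rot(),Q,telemetry.current_opening())
k=vision.get_calibration("scene");print(pix(k,telemetry.current_ee_pos()))
k=vision.get_calibration("wrist");print(k["position"]); im=vision.snapshot("wrist"); cv2.imwrite("pics/w2.png",im[:,:,::-1])
print(pix(k,[.426,.137,.038]),pix(k,telemetry.current_ee_pos()))
for d in models.regions_of("gear16","wrist"): print(round(d["score"],2),d["pixels"].sum(),*circle(k,d["pixels"],.014))
E
```

```text
[0.42506695 0.13683195 0.14890014] [-0.00072756  0.70712779  0.70708469 -0.00100105] [np.float64(4.329780281177467e-17), np.float64(0.7071067811865476), np.float64(0.7071067811865475), np.float64(4.329780281177466e-17)] 0.019954536833030546
(np.float64(404.2833419103419), np.float64(175.33474921679436))
[0.35440205 0.13582275 0.33741736]
(np.float64(320.0321301761924), np.float64(233.85642462173416)) (np.float64(320.64117363113513), np.float64(284.60884058949955))
0.94 5469 [ 0.45946801 -0.00298937] 0.07653094828128815
0.81 2482 [0.42423093 0.13650358] 0.05375663936138153
0.76 640 [ 0.41915321 -0.1197463 ] 0.04980819672346115
```

View pics/w2.png

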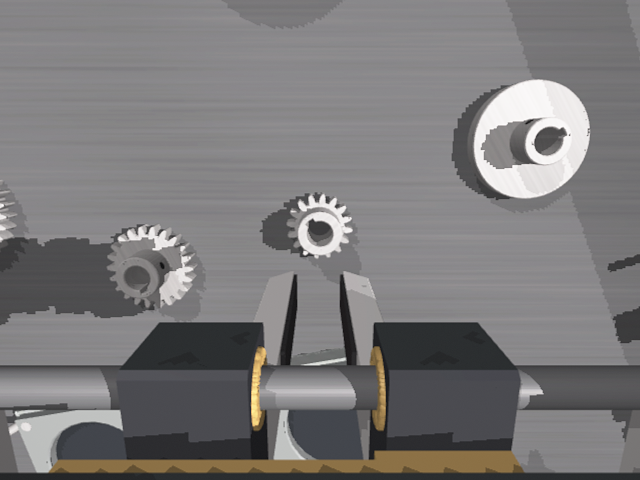

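```bash
python3 - <<'E'
from h import *
t=telemetry; g=(.426,.137)
gripper_to(.06); print(t.current_opening())
c=r.move_l([*g,G],vel=.12,guard=10); print(c,t.current_ee_pos(),t.current_opening(),t.current_wrist_force())
im=vision.snapshot("wrist"); cv2.imwrite("pics/w3.png",im[:,:,::-1])
im=vision.snapshot("side"); cv2.imwrite("pics/d3.png",cv2.resize(im[220:370,330:500],None,fx=4,fy=4)[:,:,::-1])
E
```

```text
0.06060141170897254
False [0.42663001 0.13710733 0.04249303] 0.06015039024089377 [ 0.17092859  0.30963545 -0.4940302 ]
```

View pics/d3.png

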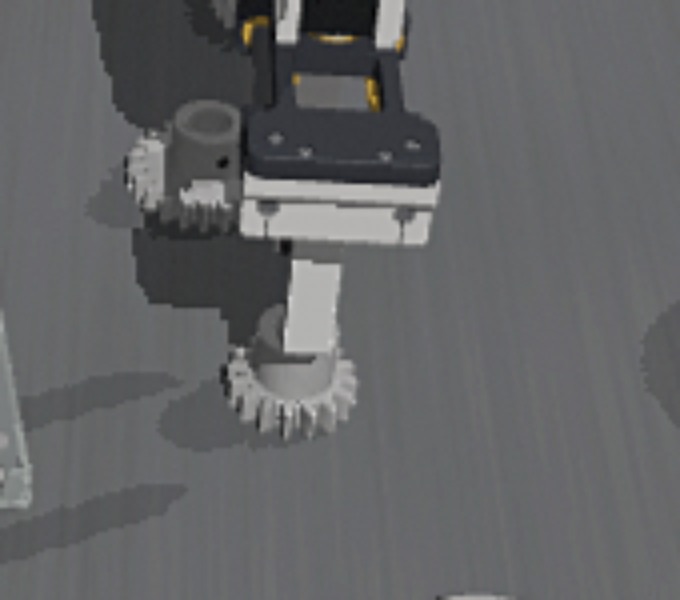

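View pics/w3.png

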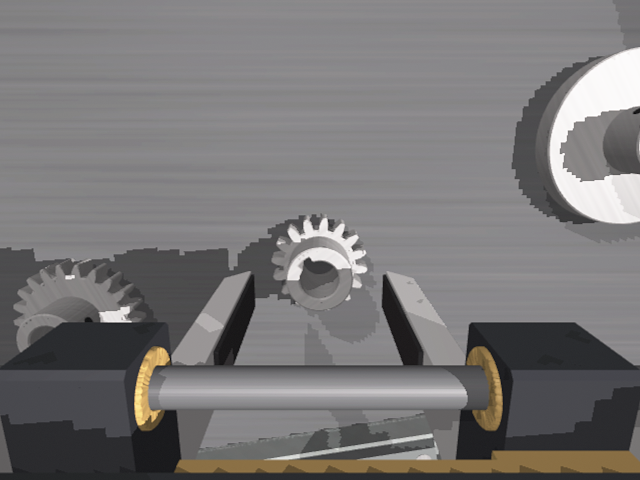

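Side crop: the finger (310,310) appears to sit higher and further right than the hub (290,350). I'll compare with projections of the expected tip.

```bash
python3 - <<'E'
from h import *
p=telemetry.current_ee_pos(); Rm=rot(telemetry.current_tool_rot())
k=vision.get_calibration("side")
for o in (.030,.043):
  for s in(1,-1):
    for w in(-.008,.008):
      e=p+Rm@[s*o,w,.025]; u,v=pix(k,e); print(o,s,w,np.round(e,3),"crop",round((u-330)*4),round((v-220)*4))
for q in ([.425,.1365,.038],[.425,.1365,0],[.425,.1365,.014]): u,v=pix(k,q);print(q,round((u-330)*4),round((v-220)*4))
kw=vision.get_calibration("wrist")
for s in(1,-1): print(pix(kw,p+Rm@[s*.03,-.008,.025]),pix(kw,p+Rm@[s*.03,.008,.025]))
print(pix(kw,[.425,.1365,.038]),pix(kw,[.425,.1365,0.014]))
E
```

```text
0.03 1 -0.008 [0.419 0.167 0.018] crop 315 415
0.03 1 0.008 [0.435 0.167 0.018] crop 276 413
0.03 -1 -0.008 [0.419 0.107 0.018] crop 309 319
0.03 -1 0.008 [0.435 0.107 0.018] crop 272 317
0.043 1 -0.008 [0.419 0.18  0.018] crop 317 437
0.043 1 0.008 [0.435 0.18  0.018] crop 277 435
0.043 -1 -0.008 [0.419 0.094 0.018] crop 308 299
0.043 -1 0.008 [0.435 0.094 0.018] crop 271 297
[0.425, 0.1365, 0.038] 301 327
[0.425, 0.1365, 0] 294 395
[0.425, 0.1365, 0.014] 296 370
(np.float64(375.0936075885876), np.float64(254.38114600348248)) (np.float64(374.13143968921804), np.float64(281.93181523826644))
(np.float64(265.557366247042), np.float64(254.45260093836936)) (np.float64(266.48809011460344), np.float64(281.9969702506985))
(np.float64(319.2932647107884), np.float64(277.8199232155472)) (np.float64(319.1758903421584), np.float64(263.18882891286904))
```

The projected fingertips don't match either view. From the wrist gap (133 px against the expected 110) and the side view, the real tips sit about 38 mm higher than the stated nose length implies. I'll settle it by touch: a slow guarded descent to the toothed disc (z = 14 mm).

```bash
python3 - <<'E'
from h import *
t=telemetry; g=(.4255,.137)
gripper_to(.046)
c=r.move_l([*g,.018],vel=.05,guard=5); print(c,t.current_ee_pos(),t.current_wrist_force())
if not c: c=r.move_l([*g,-.008],vel=.02,guard=5); print(c,t.current_ee_pos(),t.current_wrist_force())
im=vision.snapshot("side"); cv2.imwrite("pics/d4.png",cv2.resize(im[220:370,330:500],None,fx=4,fy=4)[:,:,::-1]);print(t.current_t())
E
```

```text
False [0.42543236 0.13699271 0.01775334] [ 0.27335477  0.78826065 -0.68788425]
True [0.42549245 0.13699341 0.00495231] [-0.62129293 -0.31336872  5.58642391]
12.2833
```

View pics/d4.png

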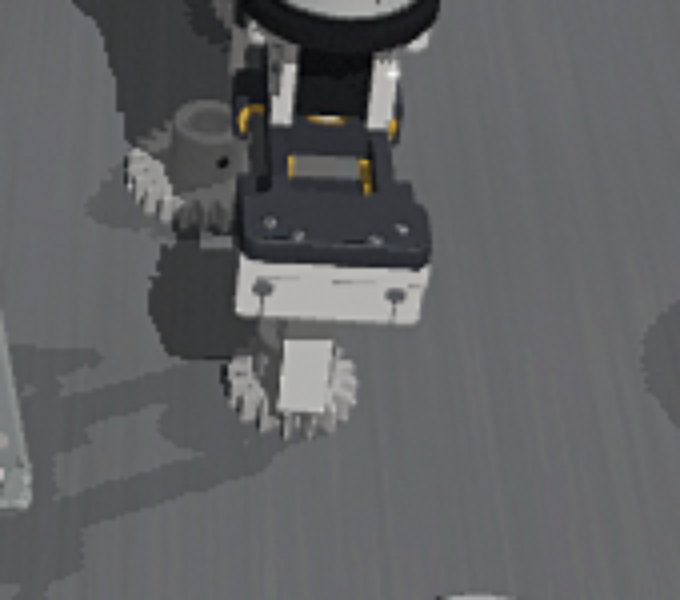

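Contact came at TCP z = 5 mm, so the real tips are about 9 mm *behind* the TCP (34 mm short of the stated value). In the picture the finger rests on the gear's toothed disc (305,410). I'll set the grasp height from that touch and carry on with gear16.

```bash
sed -i 's/H=0.15; G=0.042/H=0.11; G=0.007/' h.py; python3 - <<'E'
from h import *
r.move_l([.4255,.137,.02])
print(transfer((.4255,.137),(.626,.0465)),telemetry.current_t())
E
```

```text
opening 0.03328646083474257 0.03323704071305916 force [-0.   0.3 -2.6]
contact True underside above floor mm -0.4 t 17.9583
True 19.1667
```

Gripped (33.3 mm, weight felt), contact at floor height. On to gear22 and gear28.

```bash
python3 - <<'E'
from h import *
a=transfer((.461,-.005),(.647,-.068)); print(a,telemetry.current_t())
if a: print(transfer((.4115,-.161),(.605,.160)),telemetry.current_t())
r.move_l([.45,.03,.3],vel=.3)
im=vision.snapshot("scene"); cv2.imwrite("pics/s5.png",cv2.resize(im[170:320,220:440],None,fx=3,fy=3)[:,:,::-1])
print([(np.round(d["at"],3),round(d["score"],2)) for d in models.mark_of("gear16","scene")])
k=vision.get_calibration("wrist"); im=vision.snapshot("wrist"); cv2.imwrite("pics/w5.png",im[:,:,::-1])
print(telemetry.current_t())
E
```

```text
opening 0.03347344222187853 0.03365305285141849 force [-0.  -0.2 -5.4]
contact True underside above floor mm -0.5 t 24.3167
True 25.525
opening 0.033345567651013666 0.033155037938649976 force [-0.6 -0.1 -7.5]
contact True underside above floor mm -0.4 t 31.6583
True 32.8667
[(array([ 0.646, -0.068,  0.017]), 0.9), (array([0.602, 0.159, 0.012]), 0.73), (array([0.628, 0.046, 0.013]), 0.71)]
34.0917
```

View pics/s5.png

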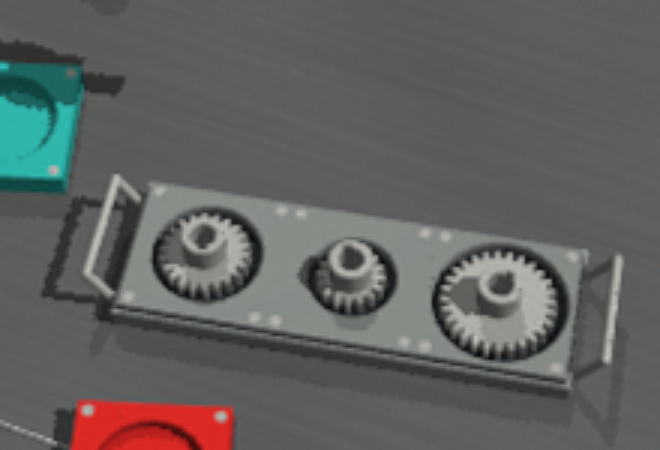

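All three gears lie flat and well centred in their nests: crop (207,255), (350,275) and (500,303), with dark gap showing round each. The arm is clear, so I'm handing in.

```bash
python3 - <<'E'
from h import *
print(np.round(telemetry.current_wrist_force(),1)); print(r.sign_off(), telemetry.current_t())
E
```

```text
[-0.4  0.7 -0.5]
the job is handed in; nothing more can be done
the job is handed in; nothing more can be done
```

All three gears are in the carrier tray, hub up: the 16-tooth in the small nest, the 22-tooth in the medium and the 28-tooth in the large. I handed the job in at about 34 s of the 83 s allowed. The sprocket, the blank and the red and turquoise look-alikes were not touched.

- **Problem on the way:** my first grasp closed on air. The fingertips are about 34 mm shorter than the stated `r.nose_length`. I confirmed this with a 5 N guarded touch on gear16's toothed disc and reset the grasp height from that.
- **Grasps and placing:** all three grips then read about 33 mm of opening, and the lifted weights felt right. Each gear was lowered slowly until it touched, within 0.5 mm of the nest floor height, and then released.
- **Final checks:** the last scene picture shows each gear lying flat in its own nest with a gap all round. The network's positions agree with the nest centres to about 3 mm. The arm was clear of everything, with wrist force near zero.
- **Not checked:** I did not look at the sprocket and blank again after the moves.

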